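# Raise the counterweighted barrier and push the bisque box through

## Task

Push the free end of the red-and-white barrier arm up past its balance point so that it stays raised by itself, then push the small white lidded bisque box along the board, through the open gate, until it stands wholly on the green square. Only push with the fingers: the box must not be lifted or tipped over, and leave the jars and the tin round the board where they are.

Things in the scene. Friction and masses are not known exactly. Their poses are not given: they have to be found in the camera images.
- gate: Fixed plywood board, 10 mm thick, with a barrier gate across its middle. Origin: table level, mid-lane, on the gate line. z up, +x away from the robot along the lowered bar to its hinge. The board spans x -95..108, y -190..190 mm. The lane runs along y: the box starts on the +y side, the green square lies on the -y side. Posts on the gate line leave 148 mm clear.
- hinge (a point): Hinge axis of the barrier (runs along the board's y), 75 mm above the table, at x +90 mm on the board, in the grey hinge post (22 mm along x, 39 mm along y, 85 mm high).
- rest (a point): Top of the grey rest post that the lowered bar lies in, at x -75 mm on the board (12 mm along x, 35 mm along y, 79 mm high); the bar sticks out about 44 mm past it towards the robot.
- barrier (a joint): Barrier angle, rad: 0 = bar level across the lane; grows as the free end rises towards the hinge post; stop at 1.83 (15 degrees past upright, leaning away from the lane). Let go below the balance point, about 0.85 rad, it falls back shut; beyond it, it swings on to the stop by itself and stays. About 1.3 N upward at the free end lifts it. It weighs 0.8 kg, varying by a quarter.
- bar_end (a point): Centre of the bar's free end, turns with the bar. Round red-and-white bar, 16 mm thick, 215 mm from hinge axis to its black rubber end. A dark steel counterweight disc (46 mm across, 28 mm thick) is fixed to the same hinge on a 70 mm crank, 105 degrees round from the bar, so it stands above the hinge while the bar is down and goes down behind the hinge post as the bar rises.
- lidded_box: Small white unglazed octagonal bisque box with its lid on (the lid is fixed to it), 75 x 75 mm, 100 mm high, about 0.34 kg, varying by a third, loose on the board; origin: centre of its underside. Taller than the lowered bar, so the bar blocks it.
- square (a point): Centre of the green painted square (120 x 120 mm, flush) on the board's top, 10 mm above the table, 115 mm past the gate line; axes as the board's.
- small_jar: Bystander: small pale glaze jar with white lid, 52 mm across, 82 mm high, loose on the table; origin at its underside.
- tin_jar: Bystander: pale grey glaze jar with white lid, 64 mm across, 125 mm high, loose on the table; origin at its underside.
- wax: Bystander: round striped tin, 80 mm across, 63 mm high, loose on the table; origin at its underside.
Not all that is in view belongs to the job. What is shaped like the lidded_box but blue or yellow is not meant.

How it is judged (in metres and radians):
On the way, in this order (a step that is already met when the one before it is completed fails the run):
1. the barrier arm is raised past its balance point and stays up with nothing touching it (value of joint barrier above 1.6 rad and contact force between each of the arm, the fingers and barrier below 0.1 N), for 0.3 s.
2. the box stands on the green square (x of lidded_box in the frame of square between -0.03 and 0.03 m and y of lidded_box in the frame of square between -0.03 and 0.03 m), for 0.2 s.
At the end, for the whole second after the job is handed in: The barrier is raised (over 1.6 rad) and stays there; the bisque box stands upright and still on the board with its centre within 30 mm of the green square's centre along each side; jars and tin within 20 mm of where they were (all of step 2 and value of joint barrier above 1.6 rad and angle between lidded_box's own z axis and vertical below 0.08 rad and linear speed of lidded_box below 0.02 m/s and z of lidded_box in the frame of square below 0.006 m and distance of each of small_jar, tin_jar, wax from where it was at the start of the episode below 0.02 m); the robot touches nothing.
It fails at once if the box is lifted off the board (z of lidded_box in the frame of square above 0.015 m).
It fails at once if the box is tipped (angle between lidded_box's own z axis and vertical above 0.3 rad).
It fails at once if a jar or the tin beside the board is pushed or knocked (distance of any of small_jar, tin_jar, wax from where it was at the start of the episode above 0.02 m).
It also fails if it takes over 59 s, if anything falls off the work surface, if the arm or the gripper's body presses on something with over 40 N, if the wrist force passes 120 N, or if a joint passes its speed limit or range.

## Robot

A 6-joint arm with a two-finger parallel gripper is mounted at the origin on the work surface; the furniture and walls round the work are solid. World frame = base frame: x ahead of the robot, y to its left, z up, the work surface at z = 0. Lengths are in mm, angles in rad, forces in N, time in s.
With the tool pointing down it reaches from about 425 to 925 mm from the base axis. Payload 12.5 kg.
Tool frame: the origin (TCP) lies at the very end of the fingers, on their centre line; the grasp point (between the pads) lies 19 mm behind it (bot.hold_point_z is the distance from the TCP to the grasp point, in mm); z points along the fingers, y is the line along which they close (so a half turn about z gives the same grasp; the last joint's range is limited). The gripper opens to 85 mm and grips with 20 to 120 N. Pads are 22 mm wide; open, the fingers measure 114 mm over their backs; the gripper's body (76 mm by 85 mm) begins 54 mm behind the grasp point. The pads swing forward as they close: fully open they stand 13 mm farther back than shut.
Start: joints at [1.133, 0.491, 1.559, -0, 1.092, -0.106], TCP at [203.574, 590.934, 231.327] pointing down, gripper open.
Joint ranges: [-3.1, 3.1], [-0.84, 2.19], [0.05, 2.79], [-1.13, 4.28], [0.06, 2.93], [-2.69, 2.69]. Speed limits (rad/s): [2.22, 2.22, 2.79, 3.14, 3.14, 3.14].

## Interface

Orientations are given as a rotation vector (axis times angle).
In Python, from cell import bot gives the robot as it stands.
- The arm moves only by the shell command python3 -m inch 'ROWS' [FORCE]. ROWS is text: rows parted by semicolons, each of 5 numbers parted by spaces: the closure, from 0 (fully open) to 1 (shut), then the shift along the tool's x, y, z in cm, then the turn about the tool's z in rad. A call has 1 to 8 rows; each row is the pose to reach, as a shift and turn from the pose commanded when the call began, along the tool's axes at that moment; what a row does not reach only later rows make up. A row lasts 1/8 s, in which the tool goes at most 62.5 mm and 10.7 degrees, less where a joint would pass 70% of its speed; a pose out of reach is approached as far as the arm can. A call with a gripper value outside its range is refused whole. The fingers move at their own pace and stop on an object; FORCE is the grip in N (left out, the last holds). Time passes only in rows, so rows that repeat a pose let the fingers close. It gives the time, the measured TCP pose, the force, the opening and the grip force at its end, in the units of the state.
- bot.get_state(): the state, without advancing time (a new reading comes with each control period).
- bot.camera(name): name is "scene" or "top"; returns a dict with "img" (420x560x3 uint8, red, green, blue), "fx", "fy", "cx", "cy" (pixels), "view" (4x4, takes a point from world to camera coordinates). Camera axes: x right, y up, looking along -z (the intrinsics and any distortion apply to the point x, -y, -z); pixel columns grow to the right and rows downward; lengths in mm; the calibration is good to about 2 mm. A picture is of the moment at which its call begins. There is no depth.
- bot.close_job(): hands the job in; it is judged then, once.
The state is a dict: "clock": time; "joint_pos": joint angles; "qd": joint speeds; "joint_efforts": joint torques, N m; "position": TCP position; "ee_rot": TCP orientation; "contact_force": force on the tool from outside, world axes, zero at the start; "torque": the same for the moment, N m; "opening": finger opening in mm; "grip_force": force on a finger pad.
Only numpy, scipy, OpenCV 4.12 (cv2) and the standard library are available. Lean on these libraries where they do the work, as an engineer would, in place of code of your own. Each camera call takes 0.05 s, during which the arm holds its last target. There are 200 camera calls.

## Working session

There is one attempt and no reset: what is moved stays moved. The work goes in short steps, Python scripts to look and compute and a shell command to move; the robot and the scene stay as the last step left them, time stands still between calls to the robot, and variables do not carry over. Pictures are saved under pics/ and viewed, at most 10 in all, crops included, and the job is handed in when it is done.

```bash
mkdir -p pics; ls; python3 - <<'E'
from cell import bot
import cv2,numpy as np
for n in ("scene","top"):
    c=bot.camera(n); cv2.imwrite(f"pics/{n}0.png",cv2.cvtColor(c["img"],cv2.COLOR_RGB2BGR))
    print(n,{k:np.round(v,3).tolist() if k!="img" else None for k,v in c.items()})
s=bot.get_state(); print(s["position"],s["ee_rot"],s["clock"],s["opening"])
E
```

```text
pics
scene {'img': None, 'fx': 384.119, 'fy': 384.119, 'cx': 276.41, 'cy': 215.96, 'view': [[0.537, -0.843, 0.012, -273.894], [0.47, 0.311, 0.826, -310.58], [-0.701, -0.438, 0.563, -863.832], [0.0, 0.0, 0.0, 1.0]]}
top {'img': None, 'fx': 489.358, 'fy': 489.358, 'cx': 285.942, 'cy': 201.362, 'view': [[-0.046, -0.999, 0.0, 26.314], [0.973, -0.045, 0.226, -514.367], [-0.226, 0.011, 0.974, -1177.533], [0.0, 0.0, 0.0, 1.0]]}
[203.48482545 590.75074271 230.79199867] [-5.18718833e-01 -3.09820498e+00  1.43865204e-03] 0.1 85.19060083874625
```

View pics/scene0.png

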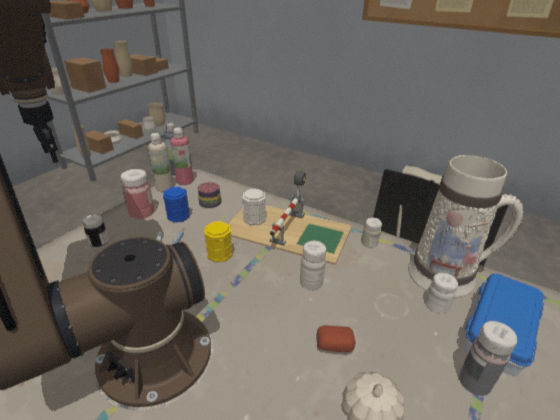

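View pics/top0.png

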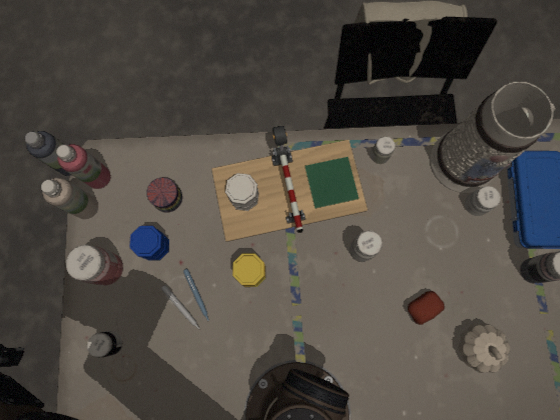

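The scene view shows the white box at (254,207) on the board, the bar running from the hinge at about (300,205) to its end at (276,236), and green at (322,238). The same things in the top view:
- White box at (241,190).
- Bar from its hinge at (282,152) to its end at (300,230).
- Green square at (332,182).
- Wax tin at (164,194), tall jar at (368,245) and small jar at (385,149).

Three boxes have the right shape: white (241,190), blue (149,243) and yellow (249,269). The white one fits, because it's white and stands on the board. I'll confirm that in a crop and measure.

```bash
cat > h.py <<'E'
import numpy as np,cv2
from cell import bot
def ray(c,p,z):
    V=np.array(c["view"]);R,t=V[:3,:3],V[:3,3]
    o=-R.T@t; d=R.T@np.array([(p[0]-c["cx"])/c["fx"],-(p[1]-c["cy"])/c["fy"],-1])
    return o+d*(z-o[2])/d[2]
def proj(c,P):
    V=np.array(c["view"]);q=V[:3,:3]@np.array(P)+V[:3,3]
    return np.array([c["cx"]+c["fx"]*q[0]/-q[2],c["cy"]-c["fy"]*q[1]/-q[2]])
E
python3 - <<'E'
from h import *
c=bot.camera("top"); im=c["img"]
hsv=cv2.cvtColor(im,cv2.COLOR_RGB2HSV)
m=cv2.inRange(hsv,(55,80,20),(95,255,140)); m[:, :300]=0;m[:,365:]=0;m[:150]=0;m[215:]=0
ctr=max(cv2.findContours(m,0,2)[0],key=cv2.contourArea)
W=np.array([ray(c,p[0],10)[:2] for p in ctr],np.float32)
print("green",cv2.minAreaRect(W))
for n,p,z in [("bc1",(213,167),10),("bc2",(352,141),10),("bc3",(367,213),10),("bc4",(226,240),10),("barend",(300,230),75),("bar near hinge",(283,157),75),("boxtop",(241,187),110),("wax",(164,190),63),("tall",(369,241),125),("small",(386,146),82),("yellow",(249,267),100)]:
    print(n,ray(c,p,z).round(0))
print("barrier rel tcp0",ray(c,(282,150),75))
cv2.imwrite("pics/crop.png",cv2.cvtColor(cv2.resize(im[115:285,135:400],None,fx=3,fy=3,interpolation=2),cv2.COLOR_RGB2BGR))
R,_=cv2.Rodrigues(np.array(bot.get_state()["ee_rot"]));print(R.round(3))
E
```

```text
green ((574.6541748046875, -120.52794647216797), (116.72833251953125, 115.58580017089844), 9.784693717956543)
bc1 [630. 192.  10.]
bc2 [ 686. -184.   10.]
bc3 [ 485. -208.   10.]
bc4 [431. 161.  10.]
barend [437. -29.  75.]
bar near hinge [627.   5.  75.]
boxtop [544. 111. 110.]
wax [558. 309.  63.]
tall [ 395. -187.  125.]
small [ 642. -258.   82.]
yellow [350.  98. 100.]
barrier rel tcp0 [646.30966059   6.47000108  75.        ]
[[-0.945  0.326 -0.   ]
 [ 0.326  0.945 -0.001]
 [ 0.    -0.001 -1.   ]]
```

View pics/crop.png

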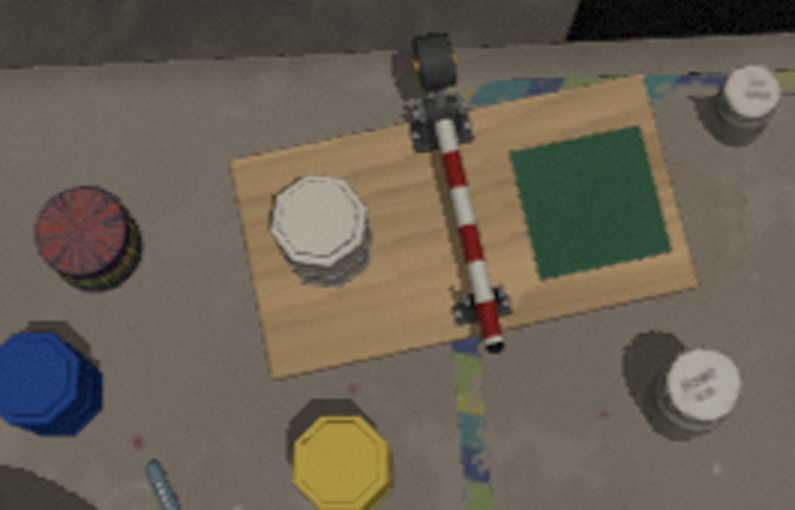

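The enlarged crop confirms the white octagonal box on the board, at about (320,220) in the crop; blue and yellow are off the board. The board is yawed about 9.3° and the gate origin is about (556,-7). I'll add a planning helper.

```bash
cat >> h.py <<'E'
A=np.radians(9.3); EX=np.array([np.cos(A),np.sin(A)]); EY=np.array([-np.sin(A),np.cos(A)]); O=np.array([556,-7.])
def b2w(x,y): return O+x*EX+y*EY
def w2b(p): d=np.array(p)[:2]-O; return np.array([d@EX,d@EY])
def state():
    s=bot.get_state(); R=cv2.Rodrigues(np.array(s["ee_rot"]))[0]; p=np.array(s["position"])
    print("t",s["clock"],"p",p.round(1),"board",w2b(p).round(1),"yaw_y",np.degrees(np.arctan2(R[1,1],R[0,1])).round(1),"F",np.round(s["contact_force"],1),"q",np.round(s["joint_pos"],2),"open",round(s["opening"],1))
    return p,R
def go(P,yaw=None):
    p,R=state(); d=R.T@(np.array(P)-p)/10
    y=np.degrees(np.arctan2(R[1,1],R[0,1])); t=0 if yaw is None else -np.radians((yaw-y+180)%360-180)
    print("to",np.round(P,0),"shift",d.round(2),"turn",round(t,3))
E
python3 -c "
from h import *
go([500,220,231],99.3); go([*b2w(-145,0),200],99.3)"
```

```text
t 0.15 p [203.5 590.8 230.9] board [-251.2  646.9] yaw_y 71.0 F [-0.2 -0.5  0.1] q [ 1.13  0.49  1.56 -0.    1.09 -0.11] open 85.4
to [500 220 231] shift [-4.011e+01 -2.540e+01  1.000e-02] turn -0.494
t 0.15 p [203.5 590.8 230.9] board [-251.2  646.9] yaw_y 71.0 F [-0.2 -0.5  0.1] q [ 1.13  0.49  1.56 -0.    1.09 -0.11] open 85.4
to [413. -30. 200.] shift [-40.03 -51.91   3.13] turn -0.494
```

```bash
python3 -m inch '1 -40 -25.4 0 -0.494;1 -40 -25.4 0 -0.494;1 -40 -25.4 0 -0.494;1 -40 -25.4 0 -0.494;1 -40 -25.4 0 -0.494;1 -40 -25.4 0 -0.494;1 -40 -25.4 0 -0.494;1 -40 -25.4 0 -0.494'; python3 -c "
from h import *
go([*b2w(-145,0),130],99.3)"
```

```text
clock: 1.15
position: [500.4, 218.2, 231.2]
ee_rot: [0.252, -3.131, 0.0]
contact_force: [0.2, 0.6, 0.2]
opening: 0.4
grip_force: 0.0
t 1.15 p [500.4 218.2 231.2] board [-18.5 231.2] yaw_y 99.2 F [0.2 0.6 0.2] q [ 0.29  0.38  1.75 -0.    1.01 -1.44] open 0.4
to [413. -30. 130.] shift [ 12.61 -23.15  10.12] turn -0.002
```

```bash
python3 -m inch '1 12.6 -23.1 8 0;1 12.6 -23.1 8 0;1 12.6 -23.1 8 0;1 12.6 -23.1 8 0;1 12.6 -23.1 8 0;1 12.6 -23.1 8 0'; python3 -c "
from h import *
go([*b2w(-145,0),50],99.3)"
```

```text
clock: 1.9
position: [411.5, -28.9, 151.0]
ee_rot: [0.25, -3.131, -0.001]
contact_force: [0.6, -0.3, 0.1]
opening: 0.1
grip_force: 0.0
t 1.9 p [411.5 -28.9 151. ] board [-146.2    1.7] yaw_y 99.1 F [ 0.6 -0.3  0.1] q [-0.23  0.32  2.15  0.    0.68 -1.96] open 0.1
to [413. -30.  50.] shift [-0.13 -0.18 10.1 ] turn -0.003
```

```bash
python3 -m inch '1 0 -0.2 5 0;1 0 -0.2 9 0;1 0 -0.2 10 0;1 0 -0.2 10 0'; python3 - <<'E'
from h import *
go([*b2w(-136,0),50],99.3)
c=bot.camera("top"); im=c["img"]
cv2.imwrite("pics/c2.png",cv2.cvtColor(cv2.resize(im[190:290,230:370],None,fx=5,fy=5,interpolation=2),cv2.COLOR_RGB2BGR))
E
```

```text
clock: 2.4
position: [412.6, -29.3, 51.5]
ee_rot: [0.256, -3.131, -0.0]
contact_force: [0.1, 0.5, -0.6]
opening: 0.2
grip_force: 0.0
t 2.4 p [412.6 -29.3  51.5] board [-145.1    1.2] yaw_y 99.3 F [ 0.1  0.5 -0.6] q [-0.23  0.53  2.23  0.    0.38 -1.96] open 0.2
to [422. -29.  50.] shift [-0.91 -0.12  0.15] turn 0.001
```

View pics/c2.png

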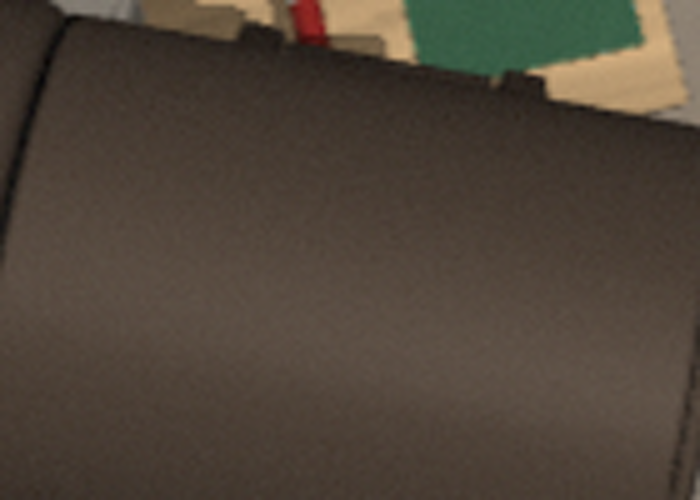

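The top view is hidden by the forearm; only the red bar at crop (310,20) shows. I'll feel forward for contact instead.

```bash
python3 -m inch '1 -0.7 -0.1 0 0;1 -0.9 -0.1 0 0;1 -1 -0.1 0 0'; python3 -m inch '1 -0.1 0 0 0;1 -0.2 0 0 0'; python3 -m inch '1 -0.1 0 0 0;1 -0.2 0 0 0'
```

```text
clock: 2.82
position: [421.7, -29.1, 51.9]
ee_rot: [0.255, -3.13, -0.0]
contact_force: [-8.0, -4.3, 6.0]
opening: -0.2
grip_force: 4.5
clock: 3.08
position: [421.9, -28.9, 51.8]
ee_rot: [0.254, -3.126, -0.002]
contact_force: [-18.4, -12.1, 12.9]
opening: -0.2
grip_force: 9.6
clock: 3.32
position: [422.0, -28.6, 51.7]
ee_rot: [0.254, -3.123, -0.003]
contact_force: [-26.9, -20.3, 18.4]
opening: -0.1
grip_force: 14.8
```

```bash
python3 -m inch '1 0 0 -0.4 0;1 0 0 -0.8 0;1 0 0 -1.2 0'; python3 -c "
from h import *
c=bot.camera('scene');cv2.imwrite('pics/s3.png',cv2.cvtColor(cv2.resize(c['img'][150:290,180:380],None,fx=4,fy=4,interpolation=2),cv2.COLOR_RGB2BGR))"
```

```text
clock: 3.7
position: [422.1, -28.7, 63.1]
ee_rot: [0.253, -3.122, -0.003]
contact_force: [-19.9, -16.0, -0.9]
opening: 0.3
grip_force: 10.6
```

View pics/s3.png

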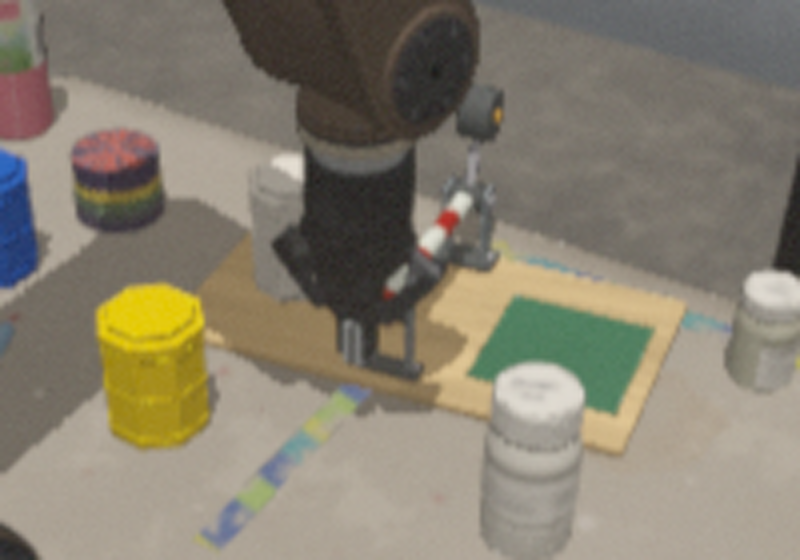

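```bash
python3 -m inch '1 -0.1 -0.1 -0.6 0;1 -0.2 -0.2 -1.2 0;1 -0.4 -0.2 -1.9 0;1 -0.5 -0.2 -2.6 0;1 -0.7 -0.2 -3.4 0'; python3 -c "
from h import *
state()
c=bot.camera('scene');cv2.imwrite('pics/s4.png',cv2.cvtColor(cv2.resize(c['img'][150:290,180:380],None,fx=4,fy=4,interpolation=2),cv2.COLOR_RGB2BGR))"
```

```text
clock: 4.38
position: [426.4, -28.3, 96.6]
ee_rot: [0.254, -3.115, -0.006]
contact_force: [-31.1, -5.6, 5.2]
opening: 0.1
grip_force: 16.1
t 4.375 p [426.4 -28.3  96.6] board [-1.314e+02 -1.000e-01] yaw_y 99.3 F [-31.1  -5.6   5.2] q [-0.22  0.44  2.16 -0.    0.56 -1.95] open 0.1
```

View pics/s4.png

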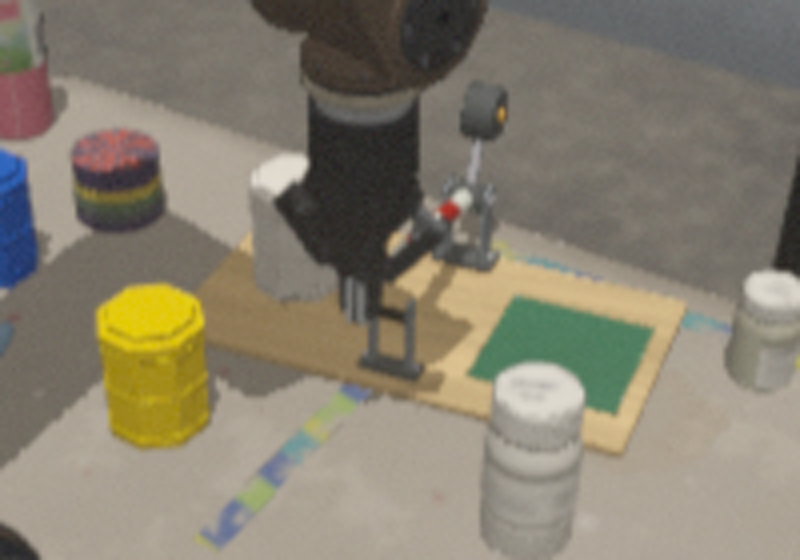

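Friction holds: the bar is off the rest fork, which shows empty at crop (390,350), and the counterweight is tilting. I'll continue along the arc.

```bash
python3 -m inch '1 -0.3 0 -1 0;1 -0.5 0 -2 0;1 -0.8 0 -3 0;1 -1.2 0 -3.9 0;1 -1.8 0 -5 0;1 -2.4 0 -6 0;1 -3.1 0 -6.9 0'; python3 -c "
from h import *
state()"
```

```text
clock: 5.3
position: [453.6, -23.6, 165.9]
ee_rot: [0.255, -3.107, -0.006]
contact_force: [-61.7, -10.6, 37.0]
opening: 0.1
grip_force: 32.2
t 5.3 p [453.6 -23.6 165.9] board [-1.038e+02  1.000e-01] yaw_y 99.4 F [-61.7 -10.6  37. ] q [-0.2   0.35  2.03 -0.    0.79 -1.93] open 0.1
```

The force line points at the hinge, so the bar is jammed with the friction pushing down. I'll ease off inward and go up.

```bash
python3 -m inch '1 0.2 0 -0.4 0;1 0.4 0 -0.9 0;1 0.3 0 -1.6 0'; python3 -c "
from h import *
state()"
```

```text
clock: 5.68
position: [461.2, -24.8, 183.1]
ee_rot: [-0.254, 3.13, -0.0]
contact_force: [-0.5, 0.4, -0.3]
opening: -0.1
grip_force: 0.2
t 5.675 p [461.2 -24.8 183.1] board [-96.4  -2.3] yaw_y 99.3 F [-0.5  0.4 -0.3] q [-0.2   0.33  2.    0.    0.81 -1.93] open -0.1
```

```bash
python3 -c "
from h import *
c=bot.camera('scene');cv2.imwrite('pics/s5.png',cv2.cvtColor(cv2.resize(c['img'][130:280,180:380],None,fx=4,fy=4,interpolation=2),cv2.COLOR_RGB2BGR));state()"
```

```text
t 5.725 p [461.9 -24.9 183.8] board [-95.7  -2.5] yaw_y 99.3 F [-1.9  0.3  2. ] q [-0.2   0.33  2.    0.    0.81 -1.93] open -0.0
```

View pics/s5.png

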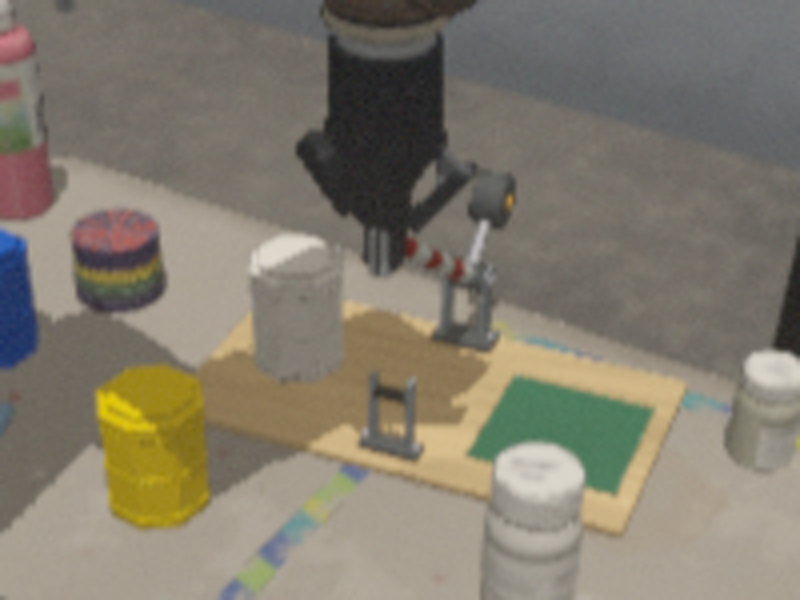

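The bar is now at about 0.62 rad, resting lightly on the finger: bar at crop (440,258), rest fork empty. I'll follow the arc on past balance.

```bash
python3 -m inch '1 -0.8 0 -1.1 0;1 -1.6 0 -2 0;1 -2.5 0 -2.9 0;1 -3.4 0 -3.7 0;1 -4.4 0 -4.5 0;1 -5.4 0 -5.2 0;1 -6.4 0 -5.8 0;1 -7.4 0 -6.2 0'; python3 -c "
from h import *
state()"
```

```text
clock: 6.72
position: [534.9, -12.8, 244.6]
ee_rot: [-0.254, 3.131, 0.0]
contact_force: [-0.3, 0.1, 1.3]
opening: -0.2
grip_force: 0.0
t 6.725 p [534.9 -12.8 244.6] board [-21.7  -2.3] yaw_y 99.3 F [-0.3  0.1  1.3] q [-0.15  0.35  1.76  0.    1.03 -1.88] open -0.2
```

```bash
python3 -c "
from h import *
go([*b2w(7,205),240],9.3)"
python3 -m inch '1 0 0 0 0;1 2 0 0 0;1 3 0 0 0'; python3 - <<'E'
from h import *
go([*b2w(7,205),240],9.3)
c=bot.camera('scene');cv2.imwrite('pics/s6.png',cv2.cvtColor(cv2.resize(c['img'][130:280,180:380],None,fx=4,fy=4,interpolation=2),cv2.COLOR_RGB2BGR))
E
```

```text
t 6.725 p [534.9 -12.8 244.6] board [-21.7  -2.3] yaw_y 99.3 F [-0.3  0.1  1.3] q [-0.15  0.35  1.76  0.    1.03 -1.88] open -0.2
to [530. 196. 240.] shift [-2.87 20.73  0.46] turn 1.571
clock: 7.1
position: [503.6, -17.8, 244.1]
ee_rot: [0.254, -3.131, -0.0]
contact_force: [-0.6, 0.4, -0.2]
opening: 0.2
grip_force: 0.0
t 7.1 p [503.6 -17.8 244.1] board [-53.4  -2.2] yaw_y 99.3 F [-0.6  0.4 -0.2] q [-0.17  0.31  1.83  0.    1.   -1.9 ] open 0.2
to [530. 196. 240.] shift [-6.04 20.72  0.41] turn 1.571
```

View pics/s6.png

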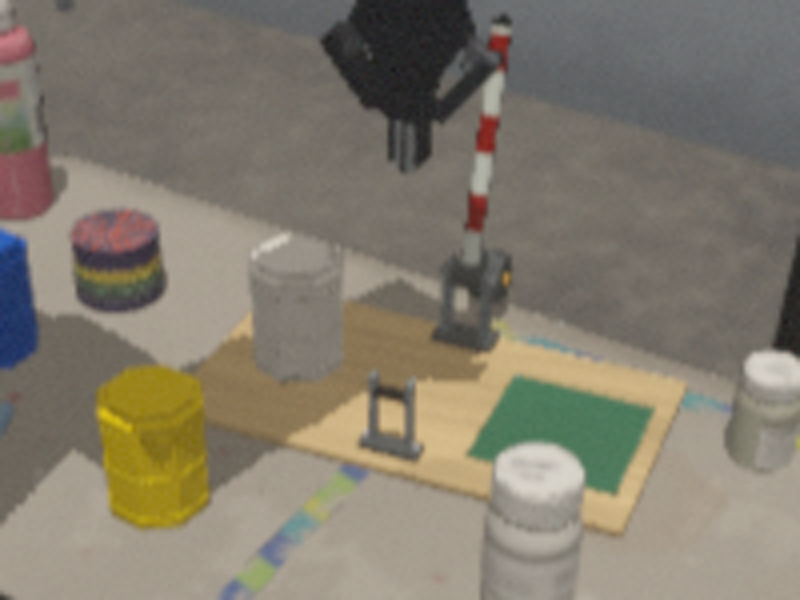

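The bar stands fully raised from crop (470,250) to (503,20), clear of the fingers. Next is the spot behind the box.

```bash
python3 -m inch '0.5 0 4 0 0.18;0.5 -1 9 0 0.36;0.5 -2 14 0 0.54;0.5 -4 18 0 0.72;0.5 -6 20.7 0 0.9;0.5 -6 20.7 0 1.08;0.5 -6 20.7 0 1.26;0.5 -6 20.7 0 1.44'; python3 - <<'E'
from h import *
go([*b2w(7,205),42],9.3)
for n in ("top","scene"):
    c=bot.camera(n)
    print(n,"box corners proj", [proj(c,[*b2w(7,118),z]).round(0).tolist() for z in (10,110)])
E
```

```text
clock: 8.15
position: [530.5, 196.4, 244.2]
ee_rot: [-1.881, -2.516, -0.0]
contact_force: [-0.5, -0.3, 0.4]
opening: 43.0
grip_force: 0.0
t 8.15 p [530.5 196.4 244.2] board [  7.7 204.9] yaw_y 16.5 F [-0.5 -0.3  0.4] q [ 0.24  0.39  1.69  0.    1.06 -0.05] open 43.0
to [530. 196.  42.] shift [ 2.000e-02 -7.000e-02  2.022e+01] turn 0.125
top box corners proj [[244.0, 197.0], [241.0, 187.0]]
scene box corners proj [[254.0, 220.0], [253.0, 194.0]]
```

```bash
python3 -m inch '0.5 0 0 6 0.125;0.5 0 0 12 0.125;0.5 0 0 17 0.125;0.5 0 0 19.5 0.125;0.5 0 0 19.9 0.125;0.5 0 0 19.9 0.125'; python3 - <<'E'
from h import *
go([*b2w(4,170),45],9.3)
go([*b2w(4,-75),45],9.3)
c=bot.camera("top")
cv2.imwrite("pics/t7.png",cv2.cvtColor(cv2.resize(c["img"][130:260,180:380],None,fx=4,fy=4,interpolation=2),cv2.COLOR_RGB2BGR))
E
```

```text
clock: 9.0
position: [530.8, 196.3, 45.9]
ee_rot: [2.025, 2.402, 0.001]
contact_force: [0.1, -0.4, -0.2]
opening: 42.2
grip_force: 0.0
t 9.0 p [530.8 196.3  45.9] board [  8.  204.7] yaw_y 9.7 F [ 0.1 -0.4 -0.2] q [0.24 0.66 1.87 0.   0.62 0.07] open 42.2
to [532. 161.  45.] shift [-3.47 -0.43  0.09] turn 0.008
t 9.0 p [530.8 196.3  45.9] board [  8.  204.7] yaw_y 9.7 F [ 0.1 -0.4 -0.2] q [0.24 0.66 1.87 0.   0.62 0.07] open 42.2
to [572. -80.  45.] shift [-27.97  -0.61   0.09] turn 0.008
```

View pics/t7.png

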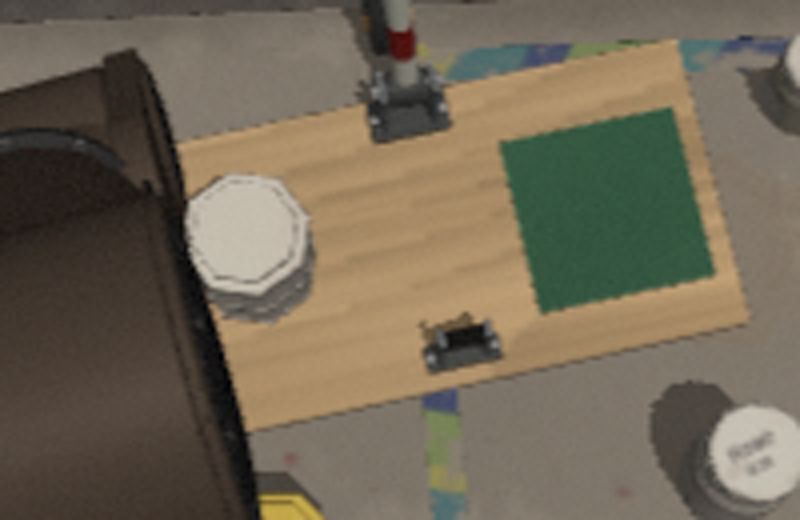

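The view shows the box at crop (247,235) in front of the gripper, a clear lane between the posts at (405,100) and (465,340), and the square at (607,210). Push starts now.

```bash
python3 -m inch '0.5 -1.5 -0.4 0 0.008;0.5 -2.7 -0.4 0 0.008;0.5 -3.5 -0.4 0 0.008;0.5 -4.2 -0.4 0 0.008;0.5 -5 -0.4 0 0.008;0.5 -6 -0.4 0 0.008;0.5 -7 -0.4 0 0.008;0.5 -8 -0.4 0 0.008'; python3 - <<'E'
from h import *
state()
c=bot.camera("top");im=c["img"]
hsv=cv2.cvtColor(im,cv2.COLOR_RGB2HSV)
cv2.imwrite("pics/t8.png",cv2.cvtColor(cv2.resize(im[130:260,180:380],None,fx=4,fy=4,interpolation=2),cv2.COLOR_RGB2BGR))
E
```

```text
clock: 10.05
position: [540.5, 117.1, 46.2]
ee_rot: [2.036, 2.391, 0.003]
contact_force: [-2.9, 10.3, 15.5]
opening: 42.7
grip_force: 1.3
t 10.05 p [540.5 117.1  46.2] board [  4.8 125. ] yaw_y 9.2 F [-2.9 10.3 15.5] q [ 0.09  0.65  1.9   0.    0.6  -0.07] open 42.7
```

View pics/t8.png

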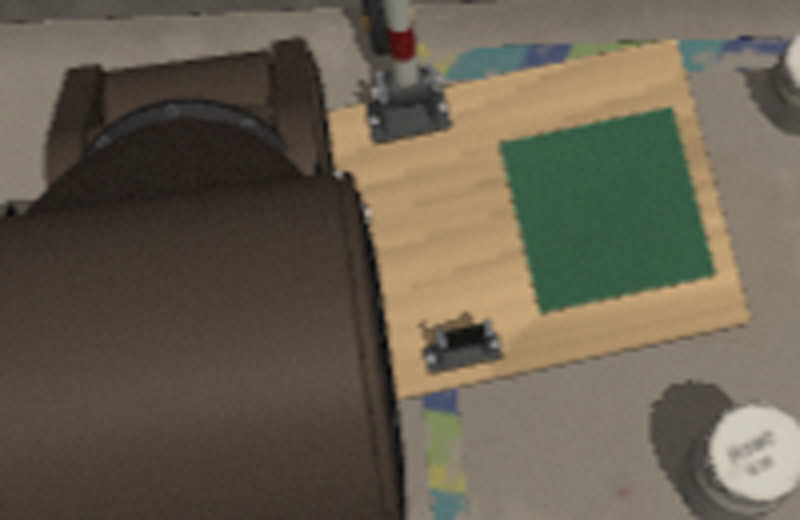

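The forearm hides the box at about crop (300,240), but the force reading of 15 N upward shows the gripper bearing on the lid. I'll raise it and back off a little. I've used up the picture views, so the rest is numeric.

```bash
python3 -m inch '0.5 0 0 -0.4 0;0.5 0 0 -0.8 0;0.5 0 0 -1.2 0;0.5 0 0 -1.2 0'; python3 - <<'E'
from h import *
state()
a=cv2.cvtColor(cv2.imread("pics/scene0.png"),cv2.COLOR_BGR2RGB)
c=bot.camera("scene"); b=c["img"]; cv2.imwrite("pics/raw9.png",cv2.cvtColor(b,cv2.COLOR_RGB2BGR))
def seg(im,x0,x1,y0=180,y1=245):
    h=cv2.cvtColor(cv2.GaussianBlur(im,(3,3),0),cv2.COLOR_RGB2HSV); m=((h[...,1]<40)&(h[...,2]>105)).astype(np.uint8)
    z=np.zeros_like(m); z[y0:y1,x0:x1]=m[y0:y1,x0:x1]
    n,l,s,ct=cv2.connectedComponentsWithStats(z); return [(s[i].tolist(),ct[i].round(1).tolist()) for i in range(1,n) if s[i][4]>60]
print(seg(a,230,285)); print(seg(b,230,345)); 
for y in (117,90,75,60): print(y,[proj(c,[*b2w(5,y),z]).round(1).tolist() for z in (10,110)])
E
```

```text
clock: 10.6
position: [539.9, 116.9, 57.7]
ee_rot: [2.036, 2.392, 0.001]
contact_force: [0.5, 2.4, 1.2]
opening: 42.3
grip_force: 0.5
t 10.6 p [539.9 116.9  57.7] board [  4.2 124.8] yaw_y 9.2 F [0.5 2.4 1.2] q [ 0.09  0.63  1.89  0.    0.62 -0.07] open 42.3
[([230, 180, 55, 44, 1823], [255.2, 197.2])]
[([230, 180, 13, 28, 250], [234.7, 191.1]), ([250, 180, 95, 47, 2941], [298.7, 198.9]), ([233, 238, 23, 7, 71], [242.1, 242.0]), ([304, 240, 21, 5, 76], [313.6, 242.5])]
117 [[254.0, 220.0], [253.4, 194.4]]
90 [[261.4, 221.9], [261.0, 196.2]]
75 [[265.5, 223.0], [265.3, 197.2]]
60 [[269.6, 224.1], [269.7, 198.3]]
```

```bash
python3 -m inch '0.5 -0.3 0 0.3 0;0.5 -0.8 0 0.4 0;0.5 -1.4 0 0.4 0;0.5 -2 0 0.4 0'; python3 -c "
from h import *
state()"; python3 -m inch '0.5 -0.8 0 0 0;0.5 -1.6 -0.05 0 0;0.5 -2.4 -0.1 0 0;0.5 -3.2 -0.1 0 0;0.5 -4 -0.15 0 0'; python3 - <<'E'
from h import *
state()
b=bot.camera("scene")["img"]
cv2.imwrite("pics/raw10.png",cv2.cvtColor(b,cv2.COLOR_RGB2BGR))
E
```

```text
clock: 11.15
position: [542.9, 96.7, 53.2]
ee_rot: [-2.037, -2.392, 0.0]
contact_force: [-0.5, 3.8, 2.4]
opening: 42.7
grip_force: 1.4
t 11.15 p [542.9  96.7  53.2] board [  3.9 104.5] yaw_y 9.2 F [-0.5  3.8  2.4] q [ 0.06  0.63  1.9   0.    0.61 -0.1 ] open 42.7
clock: 11.78
position: [547.9, 56.6, 53.3]
ee_rot: [-2.037, -2.392, -0.0]
contact_force: [-0.7, 2.7, 1.4]
opening: 42.9
grip_force: 1.4
t 11.775 p [547.9  56.6  53.3] board [ 2.3 64.1] yaw_y 9.2 F [-0.7  2.7  1.4] q [-0.02  0.63  1.9   0.    0.61 -0.18] open 42.9
```

```bash
python3 -m inch '0.5 -0.8 0 0 0;0.5 -1.6 0 0 0;0.5 -2.4 -0.05 0 0;0.5 -3.2 -0.1 0 0;0.5 -4 -0.1 0 0;0.5 -4.8 -0.1 0 0'; python3 -c "
from h import *
state()"; python3 -m inch '0.5 -0.8 0 0 0;0.5 -1.6 -0.05 0 0;0.5 -2.4 -0.1 0 0;0.5 -3.2 -0.1 0 0;0.5 -4 -0.1 0 0'; python3 - <<'E'
from h import *
state()
for n in ("scene","top"):
    c=bot.camera(n); b=c["img"]; cv2.imwrite(f"pics/{n}11.png",cv2.cvtColor(b,cv2.COLOR_RGB2BGR))
    h=cv2.cvtColor(b,cv2.COLOR_RGB2HSV); g=cv2.inRange(h,(55,80,20),(95,255,140))
    x,y=proj(c,[575,-120,10]).astype(int); w=np.zeros_like(g); w[y-35:y+35,x-35:x+35]=g[y-35:y+35,x-35:x+35]
    Y,X=np.nonzero(w); P=np.array([w2b(ray(c,p,10)) for p in zip(X,Y)]); print(n,len(P),"green visible board y",np.percentile(P[:,1],[1,99]).round(0),"x",np.percentile(P[:,0],[1,99]).round(0))
E
```

```text
clock: 12.58
position: [554.6, 9.1, 53.3]
ee_rot: [-2.037, -2.392, -0.0]
contact_force: [-1.4, 3.8, 2.8]
opening: 42.7
grip_force: 1.3
t 12.575 p [554.6   9.1  53.3] board [ 1.2 16.2] yaw_y 9.2 F [-1.4  3.8  2.8] q [-0.1   0.64  1.89  0.    0.62 -0.26] open 42.7
clock: 13.2
position: [560.0, -30.5, 53.3]
ee_rot: [-2.037, -2.392, -0.0]
contact_force: [-0.6, 3.6, 2.2]
opening: 42.5
grip_force: 1.3
t 13.2 p [560.  -30.5  53.3] board [  0.1 -23.8] yaw_y 9.2 F [-0.6  3.6  2.2] q [-0.17  0.64  1.87  0.    0.63 -0.33] open 42.5
scene 373 green visible board y [-170.  -65.] x [-47.  56.]
top 212 green visible board y [-172. -130.] x [13. 58.]
```

```bash
python3 -m inch '0.5 -0.8 0 0 0;0.5 -1.6 0 0 0;0.5 -2.4 0 0 0;0.5 -3.1 0 0 0;0.5 -3.6 0 0 0;0.5 -4 0 0 0;0.5 -4.1 0 0 0'; python3 -m inch '0.5 1.5 0 0 0;0.5 4 0 0 0;0.5 7 0 0 0;0.5 7 0 -5 0;0.5 8 0 -10 0;0.5 12 0 -16 0;0.5 17 0 -20 0;0.5 22 0 -20 0'; python3 - <<'E'
from h import *
state()
c=bot.camera("top"); b=c["img"]; cv2.imwrite("pics/top12.png",cv2.cvtColor(b,cv2.COLOR_RGB2BGR))
h=cv2.cvtColor(b,cv2.COLOR_RGB2HSV); m=((h[...,1]<45)&(h[...,2]>140)).astype(np.uint8)
n,l,s,ct=cv2.connectedComponentsWithStats(m)
for i in range(1,n):
    p=ct[i]
    if s[i][4]>100: print(s[i].tolist(),ct[i].round(1),w2b(ray(c,p,110)).round(1))
a=cv2.cvtColor(cv2.imread("pics/top0.png"),cv2.COLOR_BGR2RGB)
h=cv2.cvtColor(a,cv2.COLOR_RGB2HSV); m=((h[...,1]<45)&(h[...,2]>140)).astype(np.uint8)
n,l,s,ct=cv2.connectedComponentsWithStats(m); print("before")
for i in range(1,n):
    if s[i][4]>100: print(s[i].tolist(),ct[i].round(1),w2b(ray(c,ct[i],110)).round(1))
E
```

```text
clock: 14.18
position: [566.4, -70.6, 53.3]
ee_rot: [-2.037, -2.391, -0.0]
contact_force: [-0.1, 5.0, 3.3]
opening: 42.7
grip_force: 1.9
clock: 15.18
position: [531.5, 148.5, 256.2]
ee_rot: [2.035, 2.388, 0.006]
contact_force: [1.0, 0.3, 0.0]
opening: 43.0
grip_force: 0.0
t 15.175 p [531.5 148.5 256.2] board [  1.  157.4] yaw_y 9.1 F [1.  0.3 0. ] q [ 0.15  0.36  1.71 -0.    1.07 -0.01] open 43.0
[377, 136, 20, 18, 253] [385.7 144.8] [  39.3 -254. ]
[57, 145, 13, 12, 130] [ 63.  150.8] [189.9 532.4]
[314, 158, 33, 30, 716] [329.9 172.7] [  -2.2 -102. ]
[382, 176, 27, 18, 214] [394.2 182.3] [ -58.5 -250. ]
[41, 180, 14, 12, 132] [ 47.3 185.8] [107.9 579.3]
[478, 184, 23, 24, 404] [488.9 196.2] [-139.9 -465.7]
[357, 230, 26, 25, 478] [369.6 242.5] [-189.5 -155. ]
[66, 245, 35, 35, 913] [ 82.8 262.2] [-95.3 516.2]
[553, 253, 7, 21, 109] [556.7 262.4] [-326.4 -573.9]
before
[377, 137, 18, 17, 214] [385.5 144.7] [  39.7 -253.6]
[57, 145, 12, 12, 109] [ 62.7 150.7] [190.3 533.1]
[226, 174, 31, 29, 681] [240.6 187.6] [  5.9 119.2]
[42, 180, 12, 12, 111] [ 47.3 185.8] [108.1 579.4]
[478, 187, 22, 21, 323] [488.8 196.8] [-141.2 -465.2]
[358, 231, 24, 24, 408] [369.5 242.7] [-190.  -154.7]
[67, 246, 33, 33, 745] [ 82.7 262.2] [-95.1 516.4]
```

The top view puts the box at board (-2,-102), which is 13 mm short of the square's centre with its footprint inside the square. Before handing in I'll check in the scene view that it's upright and the bar is up.

```bash
python3 -m inch '0.5 0 0 0 0;0.5 0 0 0 0;0.5 0 0 0 0;0.5 0 0 0 0'; python3 - <<'E'
from h import *
state(); c=bot.camera("scene"); b=c["img"]
def lid(im,x,y):
    h=cv2.cvtColor(im,cv2.COLOR_RGB2HSV); m=((h[...,1]<45)&(h[...,2]>150)).astype(np.uint8); w=np.zeros_like(m); r=22
    w[y-r:y+r,x-r:x+r]=m[y-r:y+r,x-r:x+r]; n,l,s,ct=cv2.connectedComponentsWithStats(w); i=1+np.argmax(s[1:,4]); return s[i].tolist(),ct[i].round(1)
a=cv2.cvtColor(cv2.imread("pics/scene0.png"),cv2.COLOR_BGR2RGB)
for im,q in ((a,(6,119)),(b,(-2,-102))):
    p=proj(c,[*b2w(*q),110]); print("expected lid",p.round(1),"seen",lid(im,*p.astype(int)))
h=cv2.cvtColor(b,cv2.COLOR_RGB2HSV); m=((h[...,0]<8)|(h[...,0]>172))&(h[...,1]>140)&(h[...,2]>70); 
Y,X=np.nonzero(m[100:220,270:330]); print("red bar px x",X.min()+270,X.max()+270,"y",Y.min()+100,Y.max()+100)
for t in (1.57,1.83): print(t,[proj(c,[*b2w(90-r*np.cos(t),0),75+r*np.sin(t)]).round(0) for r in (205,)])
E
```

```text
clock: 15.72
position: [531.5, 145.9, 253.0]
ee_rot: [-2.038, -2.39, 0.001]
contact_force: [0.0, 0.3, 0.3]
opening: 43.0
grip_force: 0.0
t 15.725 p [531.5 145.9 253. ] board [  0.6 154.9] yaw_y 9.1 F [0.  0.3 0.3] q [ 0.15  0.36  1.71 -0.    1.07 -0.01] open 43.0
expected lid [253.  194.1] seen ([230, 182, 44, 34, 688], array([245.7, 197.4]))
expected lid [318. 211.] seen ([306, 205, 26, 18, 318], array([318.7, 212.4]))
red bar px x 297 306 y 139 186
1.57 [array([299., 141.])]
1.83 [array([305., 137.])]
```

The lid is where an upright box would put it (expected (318,211), seen (319,212)). The bar is at its stop, with its red tip near (305,139), and nothing is touching the robot.

```bash
python3 -c "
from cell import bot
print(bot.close_job())"
```

```text
the job is handed in; nothing more can be done
None
```

I handed the job in at about 16 s: the barrier is raised against its stop and the white box stands upright on the green square, about 13 mm from its centre. The two jars measured unmoved, but I didn't re-measure the tin, and the gripper pressed on the box lid at about 15 N at the start of the push before I raised it.

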